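# Seat the filter holder's cover evenly

## Robot

A 7-joint arm with a two-finger parallel gripper is mounted at the origin on the work surface; the furniture and walls round the work are solid. World frame = base frame: x ahead of the robot, y to its left, z up, the work surface at z = 0. Lengths are in m, angles in degrees, forces in N, time in s.
With the tool pointing down it reaches from about 0.4 to 0.75 m from the base axis. Payload 19.5 kg.
Tool frame: the origin (TCP) lies at the very end of the fingers, on their centre line; the grasp point (between the pads) lies r.tcp_to_grasp behind it (r.tcp_to_grasp is the distance from the TCP to the grasp point, in m); z points along the fingers, y is the direction in which the jaws open and shut (so a half turn about z gives the same grasp; the last joint's range is limited). The gripper opens to 85 mm and grips with 20 to 120 N. Pads are 22 mm wide; open, the fingers measure 114 mm over their backs; the gripper's body (76 mm by 85 mm) begins 54 mm behind the grasp point. The pads swing forward as they close: fully open they stand 13 mm farther back than shut.
Start: joints at [-74.525, 40.479, -1.581, 85.061, 1.261, 54.483, -4.326], TCP at [0.176, 0.547, 0.231] pointing down, gripper open.
Joint ranges: [-155.06, 155.06], [-18.47, 123.98], [-90, 86.84], [0, 140.48], [-83.41, 263.41], [0, 116], [-161.91, 161.91]. Speed limits (degrees/s): [108.29, 108.29, 147.25, 147.25, 172.46, 172.46, 172.46].

## Interface

Orientations are given as [roll, pitch, yaw] about the fixed x, y, z axes, in that order (R = Rz(yaw) Ry(pitch) Rx(roll)).
In Python, from workcell import r, grab_frame gives the robot as it stands.
- The arm moves only by the shell command python3 -m crank 'ROWS' [OPENING]. ROWS is JSON, a list of rows, each a list of 4 numbers: the shift along the tool's x, y, z in mm, then the turn about the tool's z in degrees. A call has exactly 8 rows; each row shifts and turns the pose as measured when the row begins, along the tool's axes as they then stand; what a row does not reach is not made up. A row lasts 1/8 s, in which the tool goes at most 62.5 mm and 10.7 degrees, less where a joint would pass 70% of its speed; a pose out of reach is approached as far as the arm can. A call is refused whole if a number of a shift passes 62.5 or a number of a turn 10.7, either way. A call with a gripper value outside its range is refused whole. OPENING is the opening, from 0 (shut) to 1 (fully open), set as the call begins (- or left out, the last holds). The fingers move at their own pace and stop on an object; the grip force is fixed at half the most. Time passes only in rows, so rows that do not move let the fingers close, or fill a call up. It gives the time, the measured TCP pose, the force and the opening at its end, in the units of the state.
- r.observe(): the state, without advancing time (a new reading comes with each control period).
- grab_frame(name): name is "scene" or "top" or "wrist"; returns a dict with "pixels" (480x640x3 uint8, red, green, blue), "vertical_fov" (degrees; the focal length in pixels is half the picture's height over the tangent of half this angle, whatever the lens; pixels are square), "cx", "cy" (the principal point, pixels), "dist" ([k1, k2, p1, p2, k3] as OpenCV has them; the pictures are not rectified), "view" (4x4, takes a point from world to camera coordinates). Camera axes: x right, y up, looking along -z (the intrinsics and any distortion apply to the point x, -y, -z); pixel columns grow to the right and rows downward; lengths in m; the calibration is good to about 2 mm. A picture is of the moment at which its call begins. There is no depth.
- r.close_job(): hands the job in, once; it reports no verdict.
The state is a dict: "t": time; "qpos": joint angles; "qd": joint speeds; "joint_torque": joint torques, N m; "tcp_pos": TCP position; "ee_rot": TCP orientation; "contact_force": force on the tool from outside, world axes, zero at the start; "wrist_torque": the same for the moment, N m; "grip_width": finger opening in m.
Only numpy, scipy, OpenCV 4.12 (cv2) and the standard library are available. Lean on these libraries where they do the work, as an engineer would, in place of code of your own. Each camera call takes 0.05 s, during which the arm holds its last target.

## Task

Of the two square filter holders, close the one whose cover still stands proud: two diagonally opposite push studs are already half-way down and the other two are fully up. With the closed fingertips, first push the two high studs half-way down so that all four are about level, then push all four fully home. After each push go to the diagonally opposite stud and bring it level before touching the other diagonal, and never push a high stud all the way in one go, so that the cover comes down evenly.

Things in the scene. Friction and masses are not known exactly. Their poses are not given: they have to be found in the camera images.
- stud_1 (a point): push stud of the open filter holder: top centre of its round black head (28 mm across, 13.5 mm thick). Slides straight down 20 mm and stays where left; takes 6 to 12 N. All four alike: this point is 86 mm above the worktop when fully up, 76 mm half-way, 66 mm fully home (rigid stop). Starts about half-way down. Diagonally opposite stud_3.
- stud_2 (a point): push stud like stud_1, top centre of its head; starts fully up. Diagonally opposite stud_4. The studs stand at the corners of a 76 mm square, numbered 1 to 4 round it clockwise seen from above.
- stud_3 (a point): push stud like stud_1, top centre of its head; starts about half-way down. Diagonally opposite stud_1. The holder is 126 mm square, plain metal, fixed to the worktop; its already closed twin stands beside it.
- stud_4 (a point): push stud like stud_1, top centre of its head; starts fully up. Diagonally opposite stud_2. The steel cover plate under the heads is 62 mm high at the start, its centre nipple 74 mm; on springs, it sinks 10 mm as the heads press it.

How it is judged:
By the outcome, as a careful person would: the job done as asked, in the order asked, and still so for the second after the job is handed in, with the robot touching nothing.
It also fails if it takes over 45 s, if anything falls off the work surface, if the arm or the gripper's body presses on something with over 40 N, if the wrist force passes 120 N, or if a joint passes its speed limit or range.

## Working session

There is one attempt and no reset: what is moved stays moved. The work goes in short steps, Python scripts to look and compute and a shell command to move; the robot and the scene stay as the last step left them, time stands still between calls to the robot, and variables do not carry over. Pictures are saved under pics/ and viewed, and the job is handed in when it is done.

```bash
mkdir -p pics; ls; python3 - <<'E'
from workcell import r, grab_frame
import cv2
for n in ("scene","top","wrist"):
    f=grab_frame(n); cv2.imwrite(f"pics/{n}0.png",f["pixels"][:,:,::-1]); print(n,f["vertical_fov"],f["cx"],f["cy"],f["dist"])
s=r.observe(); print(s["t"],s["tcp_pos"],s["ee_rot"],s["contact_force"],r.tcp_to_grasp)
E
```

```text
pics
scene 49.71383982775413 317.1258873415893 239.59930945529004 [-0.09024123  0.          0.          0.          0.        ]
top 53.02651221773546 321.4162574192535 236.4718274643676 [-0.12729382  0.          0.          0.          0.        ]
wrist 59.27260746145275 324.9273591525799 246.7688411501834 [-0.06445456  0.          0.          0.          0.        ]
0.15 [0.17635176 0.54710013 0.23095669] [-1.79953992e+02  2.47627081e-03  1.62133944e+02] [ 0.51738386 -0.17790529  0.27144832] 0.0187
```

View pics/scene0.png

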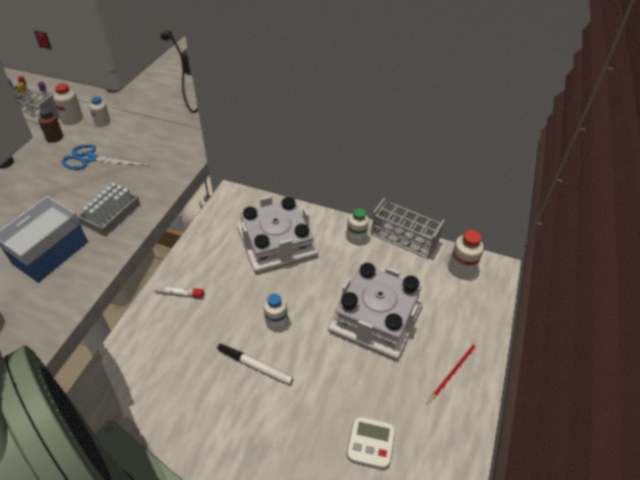

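View pics/top0.png

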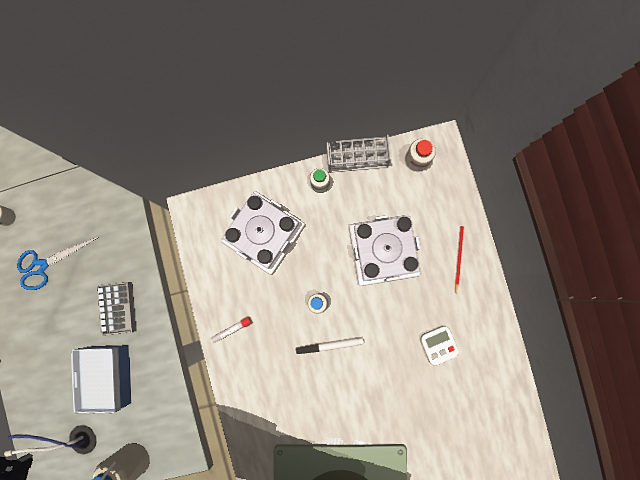

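View pics/wrist0.png

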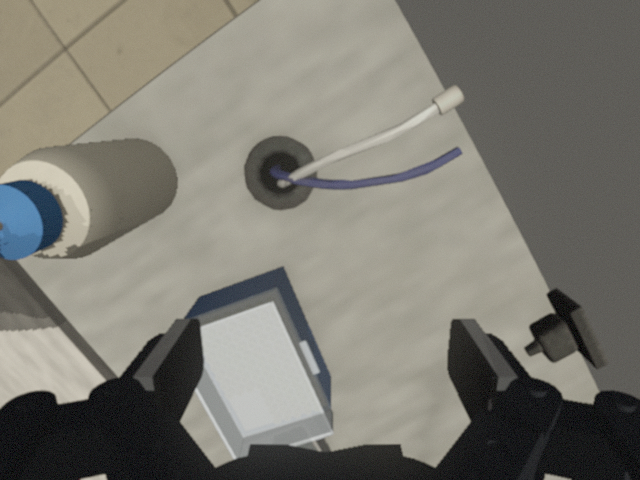

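The two holders are at about (262,232) and (388,248) in top; in scene they are at (277,228) and (378,305). I'll enlarge both.

```bash
python3 - <<'E'
import cv2,numpy as np
s=cv2.imread("pics/scene0.png");t=cv2.imread("pics/top0.png")
k=dict(interpolation=cv2.INTER_CUBIC)
def pair(a,b,n):
    cv2.imwrite(n,np.hstack([cv2.resize(x,(400,400),**k) for x in(a,b)]))
pair(s[185:285,228:328],s[255:355,325:425],"pics/s_crop.png")
pair(t[182:282,212:312],t[198:298,338:438],"pics/t_crop.png")
E
```

```text
(no output)
```

View pics/s_crop.png

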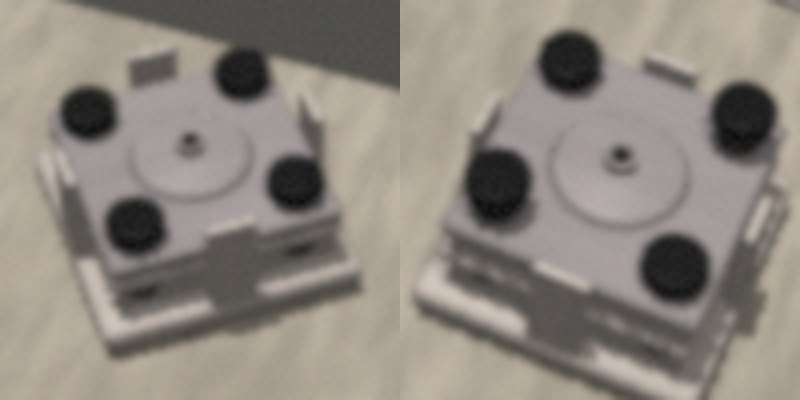

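View pics/t_crop.png

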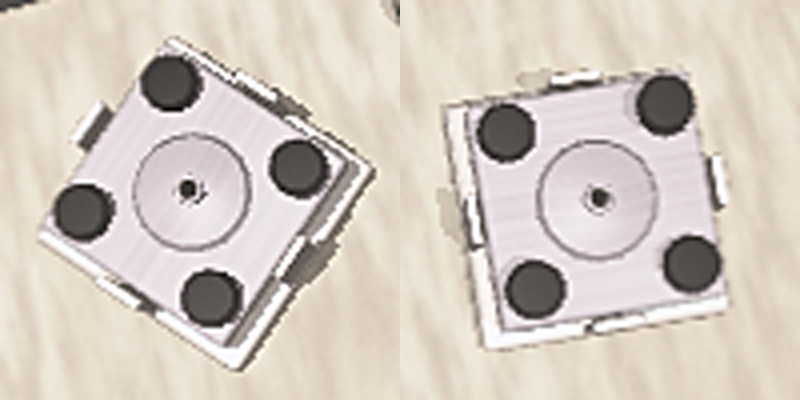

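```bash
cat > h.py <<'E'
import numpy as np,cv2
from workcell import r, grab_frame
def K(f):
    F=240/np.tan(np.radians(f["vertical_fov"]/2)); return np.array([[F,0,f["cx"]],[0,F,f["cy"]],[0,0,1.]])
def proj(f,P):
    V=np.array(f["view"]);P=np.atleast_2d(P);C=P@V[:3,:3].T+V[:3,3]
    return cv2.projectPoints(C*[1,-1,-1],np.zeros(3),np.zeros(3),K(f),np.array(f["dist"]))[0][:,0]
def back(f,uv,z):
    V=np.array(f["view"]);u=cv2.undistortPoints(np.array([[uv]],float),K(f),np.array(f["dist"]))[0,0]
    d=V[:3,:3].T@np.array([u[0],-u[1],-1]);o=-V[:3,:3].T@V[:3,3]
    return o+d*(z-o[2])/d[2]
E
python3 - <<'E'
from h import *
from scipy.optimize import least_squares
ft=grab_frame("top");fs=grab_frame("scene")
T=np.array([(506,131),(664,103),(692,263),(534,289)],float);T=(T-[400,0]+.5)/4-.5+[338,198]
S=np.array([(570,56),(743,105),(676,262),(497,174)],float);S=(S-[400,0]+.5)/4-.5+[325,255]
z=np.array([.076,.086,.076,.086])
for a,b in((z,'A'),(.162-z,'B')):
    P=np.array([back(ft,u,h) for u,h in zip(T,a)]);print(b,P.round(4).tolist(), np.linalg.norm(P-np.roll(P,1,0),axis=1))
    Q=np.array([back(fs,u,h) for u,h in zip(S,a)]);print(Q.round(4).tolist(), np.linalg.norm(Q-np.roll(Q,1,0),axis=1))
    def M(p): 
        w=p[2]+np.radians([0,-90,-180,-270]);return np.c_[p[0]+.0537401*np.cos(w),p[1]+.0537401*np.sin(w),a]
    res=lambda p:np.r_[(proj(ft,M(p))-T).ravel(),(proj(fs,M(p))-S).ravel()]
    c=P.mean(0);w=np.arctan2(*(P[0]-c)[1::-1])
    o=least_squares(res,[c[0],c[1],w]);print(o.x,o.cost,o.fun.round(1));print(M(o.x).round(4).tolist())
print("top cam",-np.array(ft["view"])[:3,:3].T@np.array(ft["view"])[:3,3])
E
```

```text
A [[0.552, -0.0475, 0.076], [0.5635, -0.121, 0.086], [0.4891, -0.134, 0.076], [0.477, -0.0589, 0.086]] [0.07650976 0.07507379 0.07616034 0.07671337]
[[0.5517, -0.0499, 0.076], [0.5638, -0.1238, 0.086], [0.4886, -0.1371, 0.076], [0.4766, -0.0615, 0.086]] [0.07663235 0.0755988  0.07706024 0.07712149]
[ 0.52038837 -0.09186862  0.9469272 ] 2.7501304575418386 [ 0.4  0.1  1.2 -0.3  0.8  0.   0.9  0.1 -0.8 -0.5 -0.2 -0.2 -0.8 -0.7
 -0.5 -0.4]
[[0.5518, -0.0483, 0.076], [0.564, -0.1233, 0.086], [0.489, -0.1355, 0.076], [0.4768, -0.0605, 0.086]]
B [[0.5507, -0.0469, 0.086], [0.5649, -0.1224, 0.076], [0.4885, -0.1324, 0.086], [0.4774, -0.0597, 0.076]] [0.07508087 0.07755675 0.07762696 0.07426241]
[[0.5442, -0.0534, 0.086], [0.5715, -0.1213, 0.076], [0.4821, -0.1393, 0.086], [0.483, -0.0581, 0.076]] [0.06223827 0.07385808 0.09179269 0.08183269]
[ 0.52037072 -0.0918583   0.94296689] 33.3626197740946 [ 0.8 -0.7  0.5  0.5  1.6 -0.2  0.3  0.3 -0.1 -4.3 -1.1  3.6 -0.1 -4.3
 -0.9  3.2]
[[0.5519, -0.0484, 0.086], [0.5639, -0.1234, 0.076], [0.4888, -0.1354, 0.086], [0.4769, -0.0603, 0.076]]
top cam [0.43860498 0.00905231 0.97792052]
```

Hypothesis A fits at the sub-pixel level (cost 2.8 against 33). The right holder is the open one, and its high studs are 2 (0.564, -0.123) and 4 (0.477, -0.0605). Next I'll check obstacles along the transit and work out the shifts.

```bash
python3 - <<'E'
from h import *
ft=grab_frame("top");fs=grab_frame("scene");fw=grab_frame("wrist")
for uv in((120,460),(10,470),(82,438),(130,345),(100,380),(170,200),(320,180),(317,302),(260,232)): print(uv,back(ft,uv,0.0).round(3),back(ft,uv,0.2).round(3))
print("tall bottle wrist",[back(fw,(30,220),z).round(3) for z in(0,.1,.15)])
s=r.observe();print(s["tcp_pos"],s["t"])
y=np.radians(162.13);X=np.array([np.cos(y),np.sin(y)]);Y=np.array([np.sin(y),-np.cos(y)])
print("X",X,"Y",Y)
for t in([.564,-.1233],[.4768,-.0605]):
    d=(np.array(t)-s["tcp_pos"][:2])*1000;print(d@X,d@Y)
E
```

```text
(120, 460) [0.085 0.455 0.   ] [0.157 0.364 0.2  ]
(10, 470) [ 0.039  0.72  -0.   ] [0.12  0.574 0.2  ]
(82, 438) [0.126 0.54  0.   ] [0.19  0.432 0.2  ]
(130, 345) [0.325 0.433 0.   ] [0.349 0.346 0.2  ]
(100, 380) [0.251 0.499 0.   ] [0.289 0.399 0.2  ]
(170, 200) [0.629 0.355 0.   ] [0.59  0.284 0.2  ]
(320, 180) [0.668 0.038 0.   ] [0.621 0.032 0.2  ]
(317, 302) [0.416 0.045 0.   ] [0.421 0.037 0.2  ]
(260, 232) [0.56  0.162 0.   ] [0.535 0.131 0.2  ]
tall bottle wrist [array([0.104, 0.279, 0.   ]), array([0.105, 0.357, 0.1  ]), array([0.105, 0.396, 0.15 ])]
[0.17638223 0.54721899 0.23119877] 0.4
X [-0.9517552   0.30685832] Y [0.30685832 0.9517552 ]
-574.6715620987972 -519.2262000573662
-472.40780560145015 -486.2140188653989
```

```bash
python3 -m crank '[[-38,-28,0,0],[-42,-36,0,0],[-42,-36,0,0],[-42,-36,0,0],[-42,-36,0,0],[-42,-36,0,0],[-42,-36,0,0],[-42,-36,0,0]]' 0
```

```text
t: 1.4
tcp_pos: [0.4117, 0.1707, 0.2308]
ee_rot: [179.9, 0.0, 162.5]
contact_force: [0.3, 2.0, 0.6]
grip_width: -0.0
```

```bash
python3 -m crank '[[-38,-38,0,0],[-38,-38,0,0],[-38,-38,0,0],[-38,-38,0,0],[-38,-38,10,0],[-30,-30,20,0],[-14,-14,30,0],[0,0,20,0]]'
cat > st.py <<'E'
from h import *
S={1:(.5518,-.0483),2:(.564,-.1233),3:(.489,-.1355),4:(.4768,-.0605)}
s=r.observe();y=np.radians(s["ee_rot"][2]);X=np.array([np.cos(y),np.sin(y)]);Y=np.array([np.sin(y),-np.cos(y)])
print(round(s["t"],2),s["tcp_pos"].round(4),s["ee_rot"].round(2),s["contact_force"].round(1))
for k,v in S.items():
    d=(np.array(v)-s["tcp_pos"][:2])*1000;print(k,(d@X).round(1),(d@Y).round(1))
E
python3 st.py
```

```text
t: 2.4
tcp_pos: [0.5704, -0.1381, 0.1494]
ee_rot: [179.8, 0.3, 162.2]
contact_force: [-0.3, -0.4, -0.5]
grip_width: 0.0001
2.4 [ 0.5704 -0.1381  0.1494] [179.84   0.33 162.16] [-0.3 -0.4 -0.5]
1 45.2 79.8
2 10.6 12.1
3 78.3 -22.5
4 112.9 45.2
```

```bash
python3 -m crank '[[10,12,0,0],[0,0,10,0],[0,0,15,0],[0,0,15,0],[0,0,5,0],[0,0,0,0],[0,0,0,0],[0,0,0,0]]'
python3 st.py; python3 - <<'E'
from h import *
a=grab_frame("top")["pixels"][190:310,320:450,::-1];b=grab_frame("scene")["pixels"][240:360,310:440,::-1]
cv2.imwrite("pics/c1.png",cv2.resize(np.hstack([a,b]),None,fx=3,fy=3,interpolation=cv2.INTER_CUBIC))
f=grab_frame("wrist");cv2.imwrite("pics/w1.png",f["pixels"][:,:,::-1])
E
```

```text
t: 3.4
tcp_pos: [0.5647, -0.1218, 0.1026]
ee_rot: [179.8, 0.4, 162.2]
contact_force: [-1.1, 0.2, -0.1]
grip_width: -0.0002
3.4 [ 0.5647 -0.1218  0.1026] [179.82   0.37 162.21] [-1.1  0.2 -0.1]
1 34.8 66.1
2 0.2 -1.6
3 67.9 -36.2
4 102.4 31.5
```

View pics/c1.png

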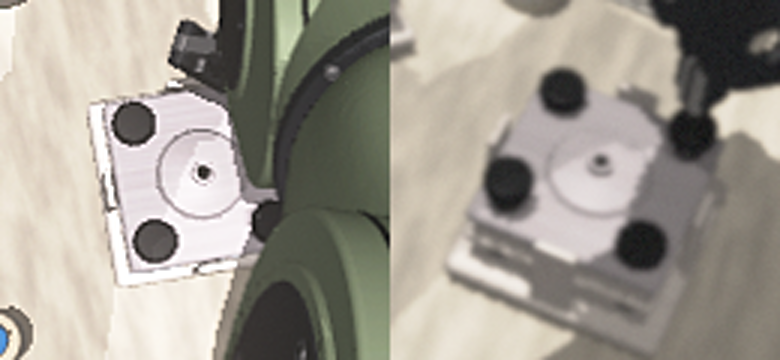

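View pics/w1.png

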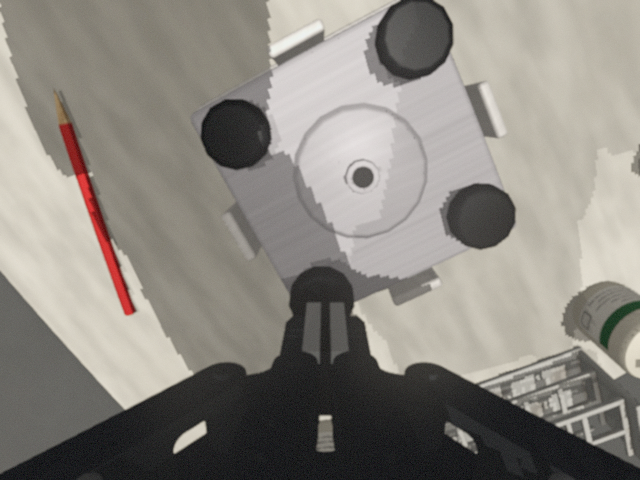

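Fingertips are centred over stud 2's head (wrist 320,293), and stud 4 opposite (415,38) is the other high one. I'll press stud 2 half-way.

```bash
python3 -m crank '[[0,-1.5,7,0],[0,0,8,0],[0,0,4,0],[0,0,3,0],[0,0,2,0],[0,0,2,0],[0,0,0,0],[0,0,0,0]]'
python3 st.py
```

```text
t: 4.55
tcp_pos: [0.5644, -0.1233, 0.0746]
ee_rot: [179.8, 0.4, 162.2]
contact_force: [-1.5, -0.2, 6.2]
grip_width: 0.0005
4.55 [ 0.5644 -0.1233  0.0746] [179.83   0.38 162.21] [-1.5 -0.2  6.2]
1 35.0 67.6
2 0.4 -0.1
3 68.1 -34.6
4 102.6 33.1
```

```bash
python3 -m crank '[[0,0,-18,0],[0,0,-12,0],[30,10,0,0],[36,11,0,0],[30,10,0,0],[6,2,0,0],[0,0,0,0],[0,0,0,0]]'
python3 st.py
```

```text
t: 5.55
tcp_pos: [0.4755, -0.0598, 0.1043]
ee_rot: [179.8, 0.4, 162.1]
contact_force: [0.2, 1.4, 1.5]
grip_width: -0.0003
5.55 [ 0.4755 -0.0598  0.1043] [179.81   0.4  162.15] [0.2 1.4 1.5]
1 -69.1 34.3
2 -103.7 -33.4
3 -36.1 -68.0
4 -1.5 -0.3
```

```bash
python3 -m crank '[[-1.5,0,8,0],[0,0,8,0],[0,0,4,0],[0,0,3,0],[0,0,2,0],[0,0,1.5,0],[0,0,0,0],[0,0,0,0]]'
python3 st.py; python3 - <<'E'
from h import *
b=grab_frame("scene")["pixels"][240:360,310:440,::-1];a=grab_frame("top")["pixels"][190:310,320:450,::-1]
cv2.imwrite("pics/c2.png",cv2.resize(np.hstack([a,b]),None,fx=3,fy=3,interpolation=cv2.INTER_CUBIC))
E
```

```text
t: 6.55
tcp_pos: [0.4779, -0.061, 0.0748]
ee_rot: [179.8, 0.4, 162.1]
contact_force: [-0.7, 0.3, 6.8]
grip_width: -0.0001
6.55 [ 0.4779 -0.061   0.0748] [179.82   0.37 162.08] [-0.7  0.3  6.8]
1 -66.4 34.8
2 -101.1 -32.8
3 -33.5 -67.4
4 1.2 0.2
```

View pics/c2.png

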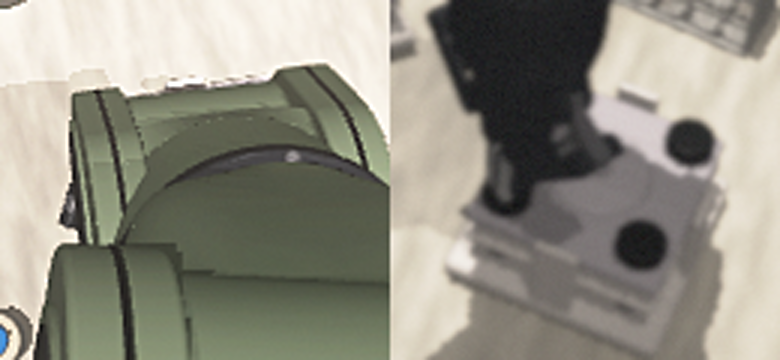

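```bash
python3 -m crank '[[0,0,-14,0],[0,0,-8,0],[-30,-10,0,0],[-36,-11,0,0],[-29,-9,0,0],[-6,-2,0,0],[0,0,0,0],[0,0,0,0]]'
python3 st.py
```

```text
t: 7.65
tcp_pos: [0.5657, -0.1236, 0.1014]
ee_rot: [179.8, 0.4, 162.1]
contact_force: [0.9, 0.7, -0.3]
grip_width: -0.0
7.65 [ 0.5657 -0.1236  0.1014] [179.79   0.38 162.14] [ 0.9  0.7 -0.3]
1 36.3 67.4
2 1.7 -0.3
3 69.3 -34.9
4 103.9 32.8
```

```bash
python3 -m crank '[[1.5,0,10,0],[0,0,10,0],[0,0,5,0],[0,0,4,0],[0,0,3,0],[0,0,2,0],[0,0,2,0],[0,0,2,0]]'
python3 st.py
```

```text
t: 8.65
tcp_pos: [0.5638, -0.122, 0.0656]
ee_rot: [179.8, 0.5, 162.2]
contact_force: [-16.3, 3.0, 54.3]
grip_width: -0.0002
8.65 [ 0.5638 -0.122   0.0656] [179.83   0.47 162.19] [-16.3   3.   54.3]
1 34.0 66.5
2 -0.6 -1.1
3 67.1 -35.7
4 101.7 32.0
```

Stud 2 is on its stop (z 65.6 mm, 54 N). Next is stud 4, with a gentler finish.

```bash
python3 -m crank '[[0,0,-18,0],[0,0,-14,0],[30,10,0,0],[36,11,0,0],[29,9,0,0],[6,2,0,0],[0,0,0,0],[0,0,0,0]]'
python3 st.py
```

```text
t: 9.65
tcp_pos: [0.4761, -0.0599, 0.098]
ee_rot: [179.8, 0.6, 162.1]
contact_force: [-1.0, 0.1, -0.1]
grip_width: -0.0003
9.65 [ 0.4761 -0.0599  0.098 ] [179.81   0.58 162.13] [-1.   0.1 -0.1]
1 -68.5 34.2
2 -103.2 -33.4
3 -35.5 -68.0
4 -0.9 -0.4
```

```bash
python3 -m crank '[[-1,0,10,0],[0,0,9,0],[0,0,4,0],[0,0,3,0],[0,0,2,0],[0,0,2,0],[0,0,2,0],[0,0,1.5,0]]'
python3 st.py
```

```text
t: 10.65
tcp_pos: [0.4782, -0.061, 0.0655]
ee_rot: [179.8, 0.7, 162.1]
contact_force: [-12.4, 3.7, 60.8]
grip_width: -0.0003
10.65 [ 0.4782 -0.061   0.0655] [179.81   0.74 162.07] [-12.4   3.7  60.8]
1 -66.1 34.8
2 -100.8 -32.8
3 -33.2 -67.5
4 1.5 0.1
```

```bash
python3 -m crank '[[0,0,-18,0],[0,0,-16,0],[-22,12,0,0],[-26,13,0,0],[-16,9,0,0],[-2,1,0,0],[0,0,0,0],[0,0,0,0]]'
python3 st.py; python3 - <<'E'
from h import *
b=grab_frame("scene")["pixels"][240:360,310:440,::-1];a=grab_frame("wrist")["pixels"][:,:,::-1]
cv2.imwrite("pics/c3.png",np.hstack([cv2.resize(a,(480,360)),cv2.resize(b,(320,360),interpolation=cv2.INTER_CUBIC)]))
E
```

```text
t: 11.65
tcp_pos: [0.5518, -0.0485, 0.1001]
ee_rot: [179.9, 0.6, 162.0]
contact_force: [0.4, 0.9, 0.3]
grip_width: -0.0001
11.65 [ 0.5518 -0.0485  0.1001] [179.88   0.61 162.02] [0.4 0.9 0.3]
1 0.0 0.2
2 -34.7 -67.4
3 32.8 -102.2
4 67.6 -34.6
```

View pics/c3.png

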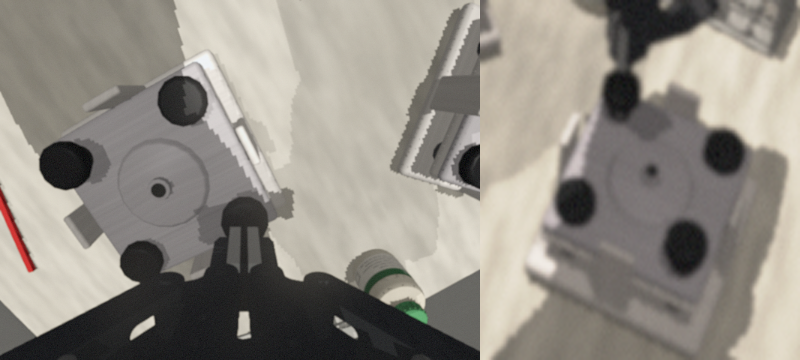

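The fingertips are over stud 1 (wrist view at 243,215 in this half). Studs 2 and 4 sit flat on the cover, and stud 3 (65,165) still stands up. The gripper clears the green-capped bottle. I'll press stud 1 home.

```bash
python3 -m crank '[[0,0,10,0],[0,0,10,0],[0,0,4,0],[0,0,3,0],[0,0,3,0],[0,0,2,0],[0,0,2,0],[0,0,1.5,0]]'
python3 st.py
```

```text
t: 12.75
tcp_pos: [0.5521, -0.0486, 0.0656]
ee_rot: [179.9, 0.7, 162.0]
contact_force: [-13.3, 2.3, 49.9]
grip_width: -0.0
12.75 [ 0.5521 -0.0486  0.0656] [179.89   0.72 162.  ] [-13.3   2.3  49.9]
1 0.3 0.2
2 -34.4 -67.3
3 33.1 -102.1
4 67.9 -34.6
```

```bash
python3 -m crank '[[0,0,-18,0],[0,0,-16,0],[10,-30,0,0],[12,-36,0,0],[9,-28,0,0],[2,-6,0,0],[0,0,0,0],[0,0,0,0]]'
python3 st.py
```

```text
t: 13.75
tcp_pos: [0.4886, -0.1343, 0.1004]
ee_rot: [179.8, 0.8, 162.1]
contact_force: [-0.1, -0.1, -0.2]
grip_width: -0.0
13.75 [ 0.4886 -0.1343  0.1004] [179.84   0.77 162.12] [-0.1 -0.1 -0.2]
1 -33.7 101.3
2 -68.4 33.6
3 -0.7 -1.0
4 33.9 66.6
```

```bash
python3 -m crank '[[-0.7,-1,10,0],[0,0,10,0],[0,0,4,0],[0,0,3,0],[0,0,3,0],[0,0,2,0],[0,0,2,0],[0,0,1.5,0]]'
python3 st.py
```

```text
t: 14.75
tcp_pos: [0.4901, -0.1343, 0.0655]
ee_rot: [179.9, 0.9, 162.2]
contact_force: [-11.8, 3.7, 57.3]
grip_width: -0.0
14.75 [ 0.4901 -0.1343  0.0655] [179.9    0.87 162.24] [-11.8   3.7  57.3]
1 -32.5 100.7
2 -67.0 33.0
3 0.7 -1.5
4 35.2 66.3
```

```bash
python3 -m crank '[[0,0,-20,0],[0,0,-40,0],[0,0,-50,0],[0,0,-30,0],[20,40,0,0],[20,50,0,0],[20,50,0,0],[10,50,0,0]]'
python3 -m crank '[[0,50,0,0],[0,50,0,0],[0,50,0,0],[0,30,0,0],[0,0,0,0],[0,0,0,0],[0,0,0,0],[0,0,0,0]]'
python3 - <<'E'
from h import *
ft=grab_frame("top");fs=grab_frame("scene")
a=ft["pixels"][190:310,330:450,::-1].copy();b=fs["pixels"][245:365,315:435,::-1].copy()
S={1:(.5518,-.0483),2:(.564,-.1233),3:(.489,-.1355),4:(.4768,-.0605)}
out=[]
for f,o,im in((ft,(330,190),a),(fs,(315,245),b)):
    im=cv2.resize(im,(400,400),interpolation=cv2.INTER_CUBIC);sc=400/120
    for v in S.values():
        u=(proj(f,[*v,.066])[0]-o+.5)*sc-.5;cv2.circle(im,tuple(int(round(x)) for x in u),3,(0,0,255),-1)
    out.append(im)
cv2.imwrite("pics/c4.png",np.hstack(out))
E
python3 st.py
```

```text
t: 15.75
tcp_pos: [0.4793, 0.0713, 0.2084]
ee_rot: [179.9, 0.9, 161.9]
contact_force: [1.4, 0.4, 0.3]
grip_width: -0.0002
t: 16.75
tcp_pos: [0.535, 0.2509, 0.2067]
ee_rot: [180.0, 0.9, 162.1]
contact_force: [-0.7, -0.9, 0.0]
grip_width: 0.0003
16.85 [0.535  0.2511 0.2067] [179.98   0.87 162.13] [ 0.4 -0.4  1. ]
1 -107.8 -279.8
2 -142.5 -347.5
3 -74.8 -382.1
4 -40.2 -314.5
```

View pics/c4.png

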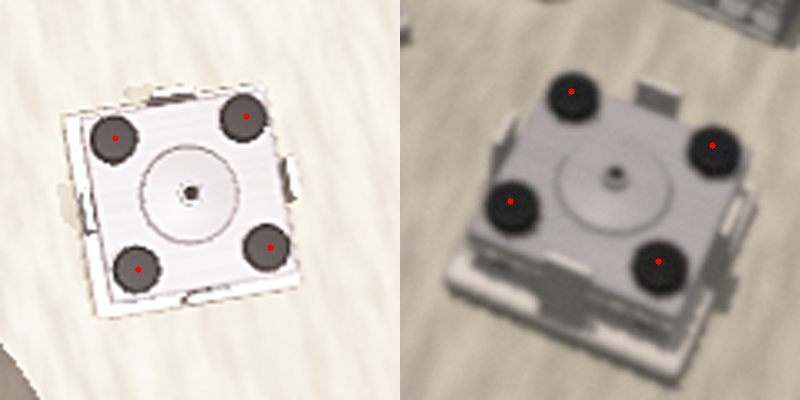

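The picture shows all four heads flat on the lowered cover. The predicted 66 mm points fall on the head tops in both views, and the robot is clear of everything.

```bash
python3 -c "
from workcell import r
print(r.close_job())"
```

```text
the job is handed in; nothing more can be done
None
```

The open filter holder (the right-hand one, centred near x 0.520, y −0.092) is closed and the job is handed in. It took about 17 s of the 45 s allowed.

- **Half-way pushes:** I pushed stud 2 and then stud 4 with the closed fingertips. They ended at about 74.6 and 74.8 mm, roughly 1.3 mm below the nominal 76 mm of studs 1 and 3.
- **Full pushes:** I then pushed stud 2, stud 4, stud 1 and stud 3 home, in that order. Each one stopped firmly at a fingertip height of 65.5–65.6 mm against a nominal 66 mm. The vertical force at the end of these pushes was 50–61 N, well below the 120 N wrist limit.
- **Last checks:** With the arm withdrawn, the top and scene pictures show all four heads level on the lowered cover, matching the predicted fully-home positions to within the calibration. The contact force was about zero, and no check failed.

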